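# Try the lift-up flap of the medicine locker

### The job

The stay of the little medicine locker (the low white one with the sloping flap, not the tilt-out bin) needs its safety check. Raise the flap by its pull until the stay locks and let go, so that the flap stands open by itself for a moment; then press down the release pad on the locker's side until the stay lets go, let the flap come down shut on its damper, and take your hand away.

Things in the scene. Friction and masses are not known exactly. Their poses are not given: they have to be found in the camera images.
- locker: Fixed low locker, white lacquer, 186 mm deep (x), 220 wide (y), 154 high, with a white flap (150 x 206 x 12) sloping down to its front. Origin: centre of the white box's underside; x to its back (away from the robot), y to its left, z up. The flap's hinge line runs along y at x = +43, z = +150 mm. A white stay housing, 120 x 65 mm, 158 high, is fixed to its right (-y) side.
- flap (a joint): Angle of the flap, rad: 0 closed (sloping 25 degrees down from hinge to pull), growing as it is raised. Weighs about 0.4 kg; a damper (0.35 N m per rad/s) makes it sink shut in about 2 s when free. The stay clicks in at about 1.16 and the flap then rests on it at about 1.15; the end stop is at 1.27, so raise to about 1.23 before letting go. Locked, it cannot be lowered.
- flap_pull (a point): Centre of the pull: a steel roller, 20 mm diameter, 24 mm long along the locker's y, on a 10 mm stalk in front of the middle of the flap's free edge, 184 mm from the hinge line, 34 mm beyond the edge; about 72 mm above the shelf when closed. Pinched from above by its two ends, it can turn between the finger pads as the flap swings. Axes turn with the flap, as the locker's when closed.
- release_top (a point): Centre of the top of the release pad, grey plastic, 44 x 34 mm, on the stay housing at the locker's right side, 172 mm above the shelf when up. It goes straight down 12 mm against a spring (2.3 N at first, 4 to 5 N fully down) and springs back when let go. About 7 mm down frees the locked stay; hold it fully down for a second while the flap starts to sink, clear of the hand.

How it is judged:
By the outcome, as a careful person would: the job done as asked, in the order asked, and still so for the second after the job is handed in, with the robot touching nothing.
It also fails if it takes over 51 s, if anything falls off the work surface, if the arm or the gripper's body presses on something with over 40 N, if the wrist force passes 120 N, or if a joint passes its speed limit or range.

### The arm

A 6-joint arm with a two-finger parallel gripper is mounted at the origin on the work surface. World frame = base frame: x ahead of the robot, y to its left, z up, the work surface at z = 0. Lengths are in m, angles in rad, forces in N, time in s.
With the tool pointing down it reaches from about 0.375 to 0.9 m from the base axis. Payload 3.1 kg.
Tool frame: the origin (TCP) lies between the finger pads; the fingertips stand 19 mm ahead of it and the grasp point (between the pads) is the TCP; z points along the fingers, y is the direction in which the jaws open and shut (so a half turn about z gives the same grasp; the last joint's range is limited). The gripper opens to 85 mm and grips with 20 to 120 N. Pads are 22 mm wide; open, the fingers measure 114 mm over their backs; the gripper's body (76 mm by 85 mm) begins 54 mm behind the grasp point. The pads swing forward as they close: fully open they stand 13 mm farther back than shut.
Start: joints at [-1.315, 0.527, 1.433, -0, 1.181, -0.178], TCP at [0.263, -0.567, 0.25] pointing down, gripper open.
Joint ranges: [-3.08, 3.08], [-0.75, 2.2], [0.22, 2.44], [-1.43, 4.57], [0, 2.65], [-2.85, 2.85]. Speed limits (rad/s): [2.79, 2.79, 3.14, 3.14, 3.14, 3.14].

### API

Orientations are given as a unit quaternion [x, y, z, w].
In Python, from station import manip, optics, job gives the robot as it stands.
- The arm moves only by the shell command python3 -m inch 'ROWS' [OPENING] [FORCE]. ROWS is JSON, one flat list of numbers, 4 for each row, row after row: the shift along the world's x, y, z in cm, then the turn about the world's z in rad. A call has 1 to 20 rows; each row shifts and turns the commanded pose from where the row before left it; what a row does not reach is not made up. A row lasts 1/8 s, in which the tool goes at most 62.5 mm and 10.7 degrees, less where a joint would pass 70% of its speed; a pose out of reach is approached as far as the arm can. A call with a gripper value outside its range is refused whole. OPENING is the opening in per cent of the stroke, from 0 (shut) to 100 (fully open), set as the call begins (- or left out, the last holds). The fingers move at their own pace and stop on an object; FORCE is the grip in N (left out, the last holds). Time passes only in rows, so rows that do not move let the fingers close. It gives the time, the measured TCP pose, the force and the opening at its end, in the units of the state.
- manip.sense(): the state, without advancing time (a new reading comes with each control period).
- optics.snapshot(name): name is "side" or "top"; returns (picture, depth): 400x640x3 uint8, red, green, blue; 400x640 float32, m along the optical axis (not along the pixel's ray), 0 where there is no reading.
- optics.camera_model(name): a dict with "mtx" (3x3 intrinsics, pixels), "dist_coeffs" ([k1, k2, p1, p2, k3] as OpenCV has them; the pictures are not rectified), "camera_from_world" (4x4, takes a point from world to camera coordinates). Camera axes: x right, y up, looking along -z (the intrinsics and any distortion apply to the point x, -y, -z); pixel columns grow to the right and rows downward; lengths in m; the calibration is good to about 2 mm. A picture is of the moment at which its call begins. camera_model takes no time and is no camera call.
- job.sign_off(): hands the job in, once; it reports no verdict.
The state is a dict: "t": time; "q": joint angles; "qd": joint speeds; "tau": joint torques, N m; "tcp_pos": TCP position; "tool_rot": TCP orientation; "force": force on the tool from outside, world axes, zero at the start; "ft_torque": the same for the moment, N m; "finger_gap": opening from 0.0 (shut) to 1.0 (fully open).
Only numpy, scipy, OpenCV 4.12 (cv2) and the standard library are available. Lean on these libraries where they do the work, as an engineer would, in place of code of your own. Each camera call takes 0.05 s, during which the arm holds its last target.

## Working session

There is one attempt and no reset: what is moved stays moved. The work goes in short steps, Python scripts to look and compute and a shell command to move; the robot and the scene stay as the last step left them, time stands still between calls to the robot, and variables do not carry over. Pictures are saved under pics/ and viewed, and the job is handed in when it is done.

```bash
ls; mkdir -p pics
python3 - <<'E'
from station import manip, optics, job
import cv2, numpy as np
for n in ("side","top"):
    p,d=optics.snapshot(n); cv2.imwrite(f"pics/{n}0.png",p[:,:,::-1]); np.savez(f"pics/{n}0.npz",p=p,d=d)
    m=optics.camera_model(n); print(n,np.round(np.array(m["mtx"]),1).tolist(),m["dist_coeffs"],np.round(m["camera_from_world"],3).tolist(),(d>0).mean())
s=manip.sense();print(s)
E
```

```text
pics
side [[386.7, 0.0, 315.7], [0.0, 386.7, 204.7], [0.0, 0.0, 1.0]] [-0.07277497  0.          0.          0.          0.        ] [[0.838, -0.546, -0.006, -0.446], [0.499, 0.762, 0.412, -0.396], [-0.221, -0.348, 0.911, -0.604], [0.0, 0.0, 0.0, 1.0]] 0.99615625
top [[379.1, 0.0, 326.6], [0.0, 379.1, 200.2], [0.0, 0.0, 1.0]] [-0.02905092  0.          0.          0.          0.        ] [[-0.021, -0.999, 0.043, 0.049], [0.991, -0.015, 0.13, -0.602], [-0.13, 0.045, 0.991, -0.719], [0.0, 0.0, 0.0, 1.0]] 0.99600390625
{'t': 0.1, 'q': array([-1.31549189e+00,  5.28389284e-01,  1.43378849e+00, -9.28201139e-06,
        1.18140462e+00, -1.78480963e-01]), 'qd': array([-0.00038911, -0.00139988, -0.00587116,  0.00077873,  0.00157755,
        0.00069839]), 'tau': array([-5.51625783e-05, -4.43304420e+01, -1.78586322e+01, -3.02811450e-04,
        3.94607559e-03,  9.82345682e-06]), 'tcp_pos': array([ 0.26257022, -0.56649158,  0.249417  ]), 'tool_rot': array([ 9.76569979e-01,  2.15197785e-01, -4.24940452e-05, -9.93973888e-04]), 'force': array([ 0.3426259 ,  0.01380447, -0.24745553]), 'ft_torque': array([-0.03990351,  0.06758783,  0.02345348]), 'finger_gap': 0.9989367016089644}
```

View pics/side0.png

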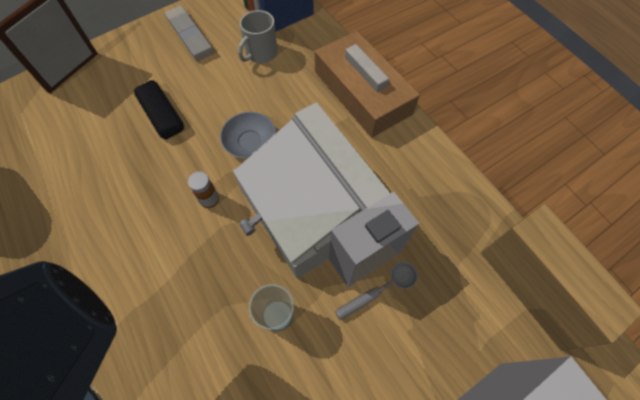

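View pics/top0.png

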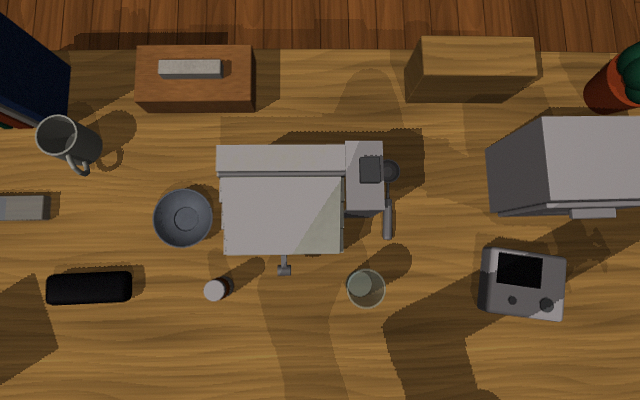

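Side view: locker in the centre, pull at about (248,227), release pad at (382,226). Top view: pull at about (285,269), pad at (370,169), bottle at (215,290) and glass at (366,288).

```bash
cat > h.py <<'E'
import cv2, numpy as np
from station import manip, optics, job
def ray(n,uv):
    m=optics.camera_model(n);K=np.array(m["mtx"]);D=np.array(m["dist_coeffs"]);T=np.array(m["camera_from_world"])
    x,y=cv2.undistortPoints(np.array([[uv]],float),K,D)[0,0]
    d=T[:3,:3].T@np.array([x,-y,-1.]);o=-T[:3,:3].T@T[:3,3]
    return o,d
def dep(n,uv,d):
    o,r=ray(n,uv);return o+r*d
def plane(n,uv,z):
    o,r=ray(n,uv);return o+r*(z-o[2])/r[2]
def tri(a,b):
    o1,d1=ray("side",a);o2,d2=ray("top",b)
    A=np.c_[d1,-d2];t=np.linalg.lstsq(A,o2-o1,rcond=None)[0]
    p,q=o1+d1*t[0],o2+d2*t[1];return (p+q)/2,np.linalg.norm(p-q)
E
python3 - <<'E'
from h import *
S=np.load("pics/side0.npz");T=np.load("pics/top0.npz")
a=cv2.resize(S["p"][195:265,220:310][:,:,::-1],None,fx=4,fy=4,interpolation=0)
b=cv2.resize(T["p"][235:305,240:330][:,:,::-1],None,fx=4,fy=4,interpolation=0)
c=cv2.resize(S["p"][190:260,340:430][:,:,::-1],None,fx=4,fy=4,interpolation=0)
d=cv2.resize(T["p"][135:205,330:420][:,:,::-1],None,fx=4,fy=4,interpolation=0)
cv2.imwrite("pics/z1.png",np.vstack([np.hstack([a,b]),np.hstack([c,d])]))
for n,I in(("side",S),("top",T)):
    for uv in {"side":[(248,227),(382,226)],"top":[(285,270),(370,169),(285,200)]}[n]:
        print(n,uv,I["d"][uv[1],uv[0]],dep(n,uv,I["d"][uv[1],uv[0]]).round(4))
# locker corners top: box top back-left/back-right
for uv in [(217,146),(345,146),(218,173)]: print(plane("top",uv,.154).round(4))
E
```

```text
side (248, 227) 0.6725278 [0.4679 0.1172 0.0827]
side (382, 226) 0.577058 [ 0.6324 -0.0292  0.1714]
top (285, 270) 0.69144964 [0.4699 0.1187 0.0841]
top (370, 169) 0.6310734 [ 0.6369 -0.0294  0.1737]
top (285, 200) 0.6553171 [0.5919 0.1144 0.1367]
[0.6843 0.2284 0.154 ]
[0.6822 0.0094 0.154 ]
[0.6373 0.2259 0.154 ]
```

View pics/z1.png

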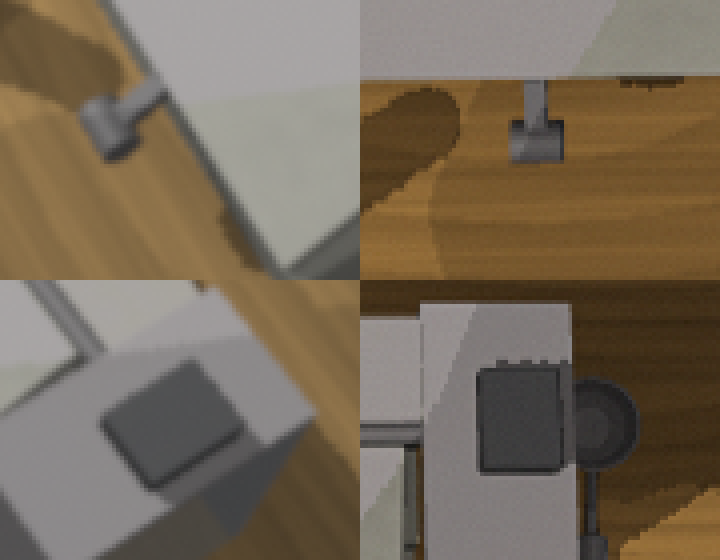

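The crops show the roller centre at top (283.7,269.9) and side (247.1,226.3). The pad top centre is at top (369.6,169.4) and side (382.8,225.7).

Run:
```python
from h import *
print("pull",tri((247.1,226.3),(283.7,269.9)))
print("pad",tri((382.8,225.7),(369.6,169.4)))
T=np.load("pics/top0.npz");S=np.load("pics/side0.npz")
# box back edge direction (white mask, top)
for uvs in [((217,146),(345,146)),((226,254),(341,253)),((219,174),(343,174))]:
    P=[dep("top",(u,v-0),T["d"][v+(3 if v<160 else -2),u+3]) for u,v in uvs]; print(np.round(P,4).tolist(), np.arctan2(-(P[1]-P[0])[0]*-1, -(P[1]-P[0])[1]))
P=T["p"][143:149,220:380].mean(2).astype(int)
print([int(np.argmax(T["p"][130:160,u].mean(1)>110))+130 for u in range(222,342,12)])
# roller front bottom edge & flap edge rows
print([int(263-np.argmax(T["p"][240:264,u].mean(1)[::-1]>110)) for u in range(230,340,10)])
c=[plane("top",uv,.08) for uv in[(284,250),(215,290),(366,288)]];print(np.round(c,3).tolist())
# depth-based height of bottle, glass, roller
for uv in[(215,290),(366,275),(389,171),(388,215),(353,150),(283,269),(284,271)]: print(uv,dep("top",uv,T["d"][uv[1],uv[0]]).round(3))
```

```text
pull (array([0.46865312, 0.12191051, 0.07573688]), np.float64(0.0022840768405075823))
pad (array([ 0.63623148, -0.0291044 ,  0.16795791]), np.float64(0.002620844749914629))
[[0.6838, 0.228, 0.1557], [0.6809, 0.0098, 0.1585]] -0.013289201275924055
[[0.5011, 0.2238, 0.094], [0.4978, 0.0086, 0.0003]] -0.01502249322728512
[[0.6355, 0.2241, 0.1543], [0.6323, 0.0144, 0.1571]] -0.015188361574602724
[145, 145, 145, 145, 145, 145, 145, 145, 145, 145]
[255, 254, 254, 254, 254, 254, 254, 253, 253, 253, 253]
[[0.506, 0.121, 0.08], [0.437, 0.246, 0.08], [0.434, -0.03, 0.08]]
(215, 290) [0.437 0.244 0.086]
(366, 275) [ 0.452 -0.041  0.005]
(389, 171) [ 0.669 -0.098  0.002]
(388, 215) [ 0.573 -0.088  0.021]
(353, 150) [ 0.674 -0.004  0.159]
(283, 269) [0.472 0.123 0.079]
(284, 271) [0.468 0.121 0.082]
```

```bash
python3 -m inch '[1.47,4.91,0,-0.032,1.47,4.91,0,-0.032,1.47,4.91,0,-0.032,1.47,4.91,0,-0.032,1.47,4.91,0,-0.032,1.47,4.91,0,-0.032,1.47,4.91,0,-0.032,1.47,4.91,0,-0.032,1.47,4.91,0,-0.032,1.47,4.91,0,-0.032,1.47,4.91,0,-0.032,1.47,4.91,0,-0.032,1.47,4.91,0,-0.032,1.47,4.91,0,-0.032,0,0,0,0,0,0,0,0]' 70
python3 - <<'E'
from h import *
s=manip.sense();print(s["q"].round(3),s["tool_rot"].round(4),s["tcp_pos"].round(4))
E
```

```text
t: 2.1
tcp_pos: [0.4679, 0.1201, 0.2499]
tool_rot: [1.0, -0.007, -0.001, 0.0]
force: [-0.1, 0.1, 0.3]
finger_gap: 0.696
[ 2.000e-02  3.390e-01  1.779e+00 -1.000e-03  1.025e+00  1.604e+00] [ 1.0e+00 -6.6e-03 -7.0e-04  3.0e-04] [0.4679 0.1201 0.2499]
```

```bash
python3 -m inch '[0,0.1,-4,0,0,0,-4,0,0,0,-4,0,0,0,-3,0,0,0,-2,0,0,0,0,0]'
python3 - <<'E'
from h import *
for n in("side","top"):
    p,d=optics.snapshot(n);cv2.imwrite(f"pics/{n}1.png",p[:,:,::-1])
a=cv2.imread("pics/side1.png")[130:300,160:330];b=cv2.imread("pics/top1.png")[180:350,200:370]
cv2.imwrite("pics/z2.png",cv2.resize(np.hstack([a,b]),(800,400)))
print(manip.sense()["tcp_pos"])
E
```

```text
t: 2.85
tcp_pos: [0.4673, 0.1198, 0.0792]
tool_rot: [1.0, -0.008, -0.002, 0.0]
force: [0.2, -0.9, -0.4]
finger_gap: 0.703
[0.46870522 0.12029621 0.0807214 ]
```

View pics/z2.png

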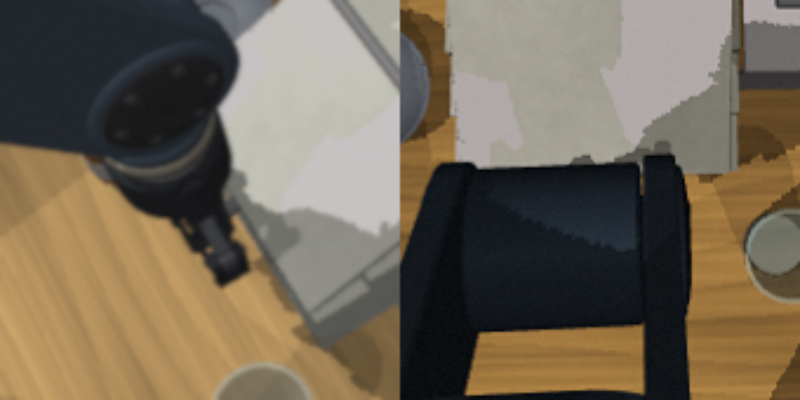

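The hand hides the pull, but the hand straddles it with room around the bottle and glass. Closing.

```bash
python3 -m inch '[0,0.1,-0.6,0,0,0,0,0]'; python3 -m inch '[0,0,0,0,0,0,0,0,0,0,0,0,0,0,0,0,0,0,0,0,0,0,0,0]' 0 40
```

```text
t: 3.2
tcp_pos: [0.4687, 0.1223, 0.0747]
tool_rot: [1.0, -0.007, 0.0, -0.0]
force: [-0.4, -0.5, 0.1]
finger_gap: 0.702
t: 3.95
tcp_pos: [0.4686, 0.1215, 0.0748]
tool_rot: [1.0, -0.006, 0.0, 0.001]
force: [-0.4, -4.5, 4.3]
finger_gap: 0.274
```

Gripped: opening 23 mm on a 24 mm roller.

```bash
python3 -c "
import numpy as np
a=-np.deg2rad(25)+np.linspace(0,1.23,15);print(np.diff(np.c_[-18.4*np.cos(a),18.4*np.sin(a)],axis=0).round(2).tolist())"
```

```text
[[-0.62, 1.49], [-0.48, 1.54], [-0.35, 1.58], [-0.21, 1.6], [-0.07, 1.61], [0.08, 1.61], [0.22, 1.6], [0.36, 1.58], [0.49, 1.54], [0.63, 1.49], [0.76, 1.43], [0.88, 1.36], [0.99, 1.27], [1.1, 1.18]]
```

```bash
python3 -m inch '[-0.62,0,1.49,0,-0.48,0,1.54,0,-0.35,0,1.58,0,-0.21,0,1.6,0,-0.07,0,1.61,0,0.08,0,1.61,0,0.22,0,1.6,0]'; python3 -m inch '[0.36,0,1.58,0,0.49,0,1.54,0,0.63,0,1.49,0,0.76,0,1.43,0,0.88,0,1.36,0,0,0,0,0]'
```

```text
t: 4.82
tcp_pos: [0.4548, 0.1215, 0.1852]
tool_rot: [1.0, -0.007, 0.001, 0.001]
force: [4.7, -4.0, -5.4]
finger_gap: 0.27
t: 5.58
tcp_pos: [0.4825, 0.1214, 0.2561]
tool_rot: [1.0, -0.007, -0.004, 0.001]
force: [-0.5, -5.3, -3.8]
finger_gap: 0.272
```

```bash
python3 -m inch '[0.99,0,1.27,0,1.1,0,1.18,0,0,0,0,0,0,0,0,0]'
python3 - <<'E'
from h import *
for n in("side","top"):
    p,d=optics.snapshot(n);cv2.imwrite(f"pics/{n}2.png",p[:,:,::-1])
s=manip.sense();x,y,z=s["tcp_pos"];print(x,z,np.arctan2(z-.15,.635-x)+.4363,s["force"])
E
```

```text
t: 6.08
tcp_pos: [0.505, 0.1213, 0.2832]
tool_rot: [1.0, -0.007, -0.001, 0.001]
force: [-0.6, -5.7, -2.3]
finger_gap: 0.272
0.5050057782623371 0.2832335084401799 1.234003566015603 [-0.84179036 -4.40478562 -2.53001056]
```

View pics/side2.png

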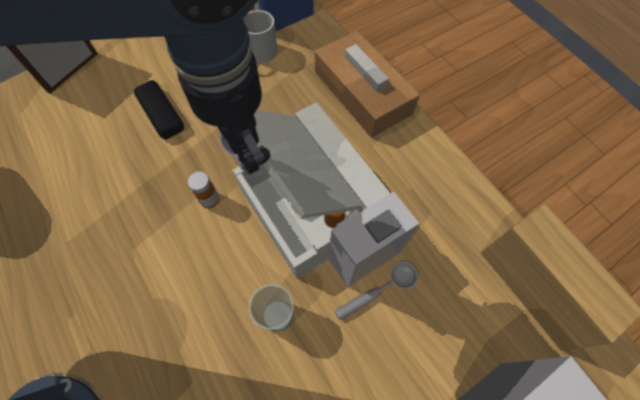

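The flap is raised to about 1.23 rad, with the hand on the pull at (255,158). Now letting go and lifting straight off.

```bash
python3 -m inch '[0,0,0,0,0,0,0,0,0,0,0,0,0,0,0,0]' 70; python3 -m inch '[-0.5,0,2,0,-1,0,4,0,-1,0,4,0,0,0,0,0]'
python3 - <<'E'
from h import *
for n in("side","top"):
    p,d=optics.snapshot(n);cv2.imwrite(f"pics/{n}3.png",p[:,:,::-1])
E
```

```text
t: 6.68
tcp_pos: [0.5064, 0.1226, 0.2834]
tool_rot: [1.0, -0.007, 0.0, -0.0]
force: [-0.3, 0.0, 0.4]
finger_gap: 0.7
t: 7.18
tcp_pos: [0.4825, 0.1226, 0.3866]
tool_rot: [1.0, -0.007, 0.004, -0.0]
force: [0.2, -0.7, -1.2]
finger_gap: 0.7
```

View pics/side3.png

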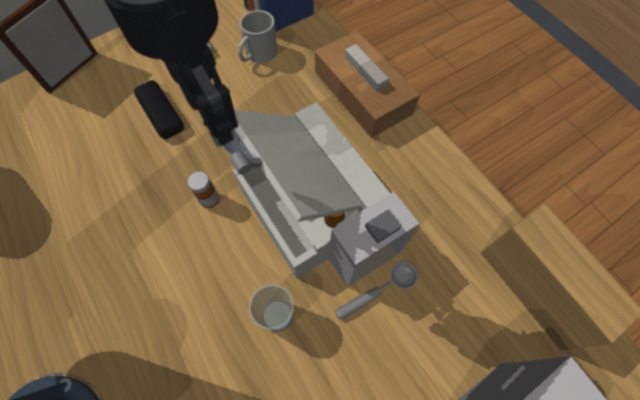

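The flap stands open alone, with the pull free at about (243,160). Shutting the gripper and going over the pad.

```bash
python3 -m inch '[0.8,-4,0,0,3.6,-4,0,0,3.6,-4,0,0,3.6,-3.6,0,0,3.6,0,0,0,0,0,-4,0,0,0,-4,0,0,0,-4,0,0,0,-3,0,0,0,0,0,0,0,0,0]' 0 40
python3 - <<'E'
from h import *
for n in("side","top"):
    p,d=optics.snapshot(n);cv2.imwrite(f"pics/{n}4.png",p[:,:,::-1])
a=cv2.imread("pics/side4.png")[100:300,200:460];b=cv2.imread("pics/top4.png")[100:300,200:460]
cv2.imwrite("pics/z4.png",cv2.resize(np.hstack([a,b]),(800,308)))
print(manip.sense()["tcp_pos"])
E
```

```text
t: 8.65
tcp_pos: [0.6338, -0.0338, 0.2332]
tool_rot: [1.0, -0.007, 0.0, -0.0]
force: [1.0, -0.3, 0.9]
finger_gap: -0.0
[ 0.63431132 -0.03389534  0.2345401 ]
```

View pics/z4.png

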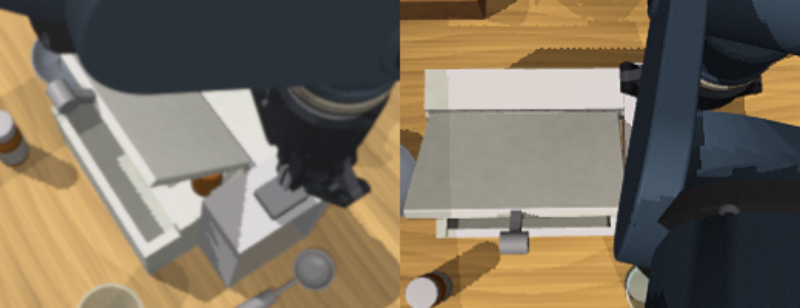

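Fingers are shut above the pad, which is at about (285,200) in the left crop. The flap is still up and clear. Pressing.

```bash
python3 -m inch '[0.1,0,-2.5,0,0,0,-1.5,0,0,0,-0.5,0,0,0,0,0]'; python3 -m inch '[0,0,-0.4,0,0,0,-0.3,0,0,0,0,0]'
```

```text
t: 9.25
tcp_pos: [0.6345, -0.0337, 0.1885]
tool_rot: [1.0, -0.007, 0.0, 0.0]
force: [1.0, 0.7, -0.0]
finger_gap: 0.002
t: 9.62
tcp_pos: [0.6349, -0.0338, 0.1814]
tool_rot: [1.0, -0.007, 0.001, 0.0]
force: [0.9, 0.2, 3.3]
finger_gap: -0.0
```

```bash
python3 -m inch '[0,0,-0.3,0,0,0,-0.2,0,0,0,0,0]'; python3 -m inch '[0,0,-0.1,0,0,0,0,0]'
```

```text
t: 10.0
tcp_pos: [0.6349, -0.0338, 0.179]
tool_rot: [1.0, -0.007, 0.001, 0.0]
force: [-2.7, 0.9, 14.6]
finger_gap: 0.0
t: 10.25
tcp_pos: [0.6349, -0.0338, 0.1789]
tool_rot: [1.0, -0.007, 0.001, 0.0]
force: [-4.9, 0.8, 18.9]
finger_gap: 0.0
```

```bash
python3 -m inch '[0,0,0,0,0,0,0,0,0,0,0,0,0,0,0,0,0,0,0,0,0,0,0,0,0,0,0,0,0,0,0,0,0,0,0,0]'
python3 - <<'E'
from h import *
p,d=optics.snapshot("top");cv2.imwrite(f"pics/top5.png",p[:,:,::-1])
p,d=optics.snapshot("side");cv2.imwrite(f"pics/side5.png",p[:,:,::-1])
a=cv2.imread("pics/side5.png")[100:300,200:460];b=cv2.imread("pics/top5.png")[100:300,200:460]
cv2.imwrite("pics/z5.png",cv2.resize(np.hstack([a,b]),(800,308)))
E
```

```text
t: 11.38
tcp_pos: [0.6349, -0.0338, 0.1789]
tool_rot: [1.0, -0.007, 0.001, 0.0]
force: [-5.1, 0.9, 19.4]
finger_gap: 0.001
```

View pics/z5.png

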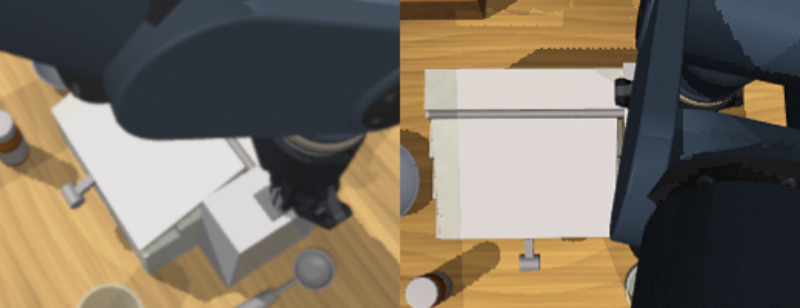

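The flap has come down, and the pull is back near its closed place (side crop (78,192), top crop (530,262)). Lifting straight off the pad and backing clear.

```bash
python3 -m inch '[0,0,0.5,0,0,0,1.5,0,0,0,4,0,0,0,4,0,0,0,5,0,0,0,5,0,0,-4,0,0,0,-5,0,0,-1,-5,0,0,-3,-5,0,0,-3,-5,0,0,-3,-5,0,0,-3,-4,0,0,0,0,0,0,0,0,0,0,0,0,0,0]'
python3 - <<'E'
from h import *
for n in("side","top"):
    p,d=optics.snapshot(n);cv2.imwrite(f"pics/{n}6.png",p[:,:,::-1])
    p0=cv2.imread(f"pics/{n}0.png")
    d0=np.load(f"pics/{n}0.npz")["d"]
    for uv in {"side":[(248,227),(290,190),(250,180),(382,226)],"top":[(285,270),(285,245),(285,200),(370,169)]}[n]:
        print(n,uv,round(float(d[uv[1],uv[0]]-d0[uv[1],uv[0]])*1000,1),"mm")
print(manip.sense()["force"].round(2),manip.sense()["tcp_pos"])
E
```

```text
t: 13.48
tcp_pos: [0.5049, -0.3624, 0.375]
tool_rot: [1.0, -0.006, -0.0, -0.0]
force: [0.5, -0.3, 0.4]
finger_gap: -0.001
side (248, 227) 2.0 mm
side (290, 190) -1.5 mm
side (250, 180) -1.9 mm
side (382, 226) -1.5 mm
top (285, 270) 3.2 mm
top (285, 245) -3.2 mm
top (285, 200) 1.8 mm
top (370, 169) 3.0 mm
[-0.28 -0.03 -0.12] [ 0.50506586 -0.36238933  0.37507631]
```

View pics/side6.png

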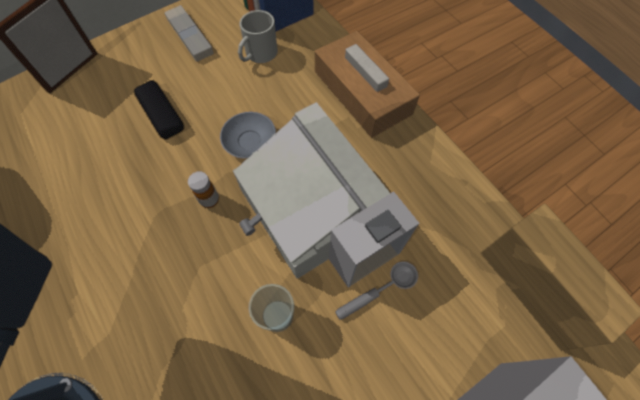

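View pics/top6.png

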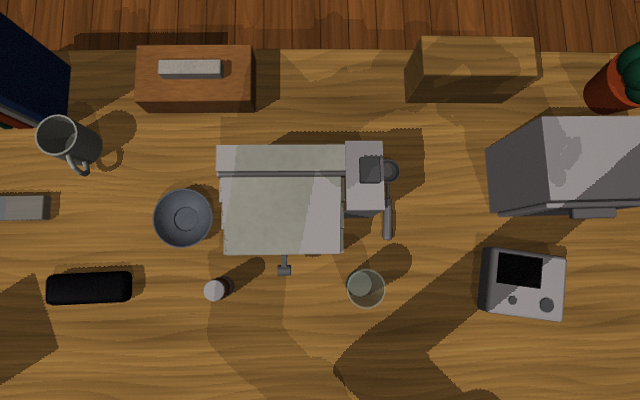

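Both views match the start: the pull is at (248,227) in the side view and (285,270) in the top view. The flap is shut, the pad is up and the hand is clear.

```bash
python3 -c "
from station import job
print(job.sign_off())"
```

```text
the job is handed in; nothing more can be done
None
```

The safety check is done and handed in, finished at about 13.5 s of the 51 s allowed. No verdict is reported at hand-in.

- **Raising:** I pinched the pull by its ends and raised the flap to about 1.23 rad. After I let go, the flap stood open by itself in pictures at 7.2 s and 8.7 s.
- **Release:** I pressed the pad down to its stop with the shut fingertips (about 19 N) and held it for over a second. By the next picture, at 11.4 s, the flap had come down.
- **Last checks:** The depth at the flap, pull and pad was within about 3 mm of the starting pictures, which is within the noise. The pad was back up, the nearby objects were where they started, and the wrist force was near zero with the hand away.
- **Disagreement:** Triangulation put the pull at 76 mm high and the pad at 168 mm, against 72 and 172 mm in the text. Depth readings were closer to the text, and both contacts worked. I used 74.7 mm for the grasp and 172 mm for the pad.

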